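Screw down the block press with a bar in the collar holes

TASK

Close the small screw press: put the steel rod of the wooden-handled bar into a side hole of the press collar at the open front, swing the collar clockwise (seen from above) as far as the guide posts allow, then move the bar to the next hole and swing again, until the collar stops and the plate sits on the mould frame. Turn the collar only with the bar, not with the hand, and finally lay the bar back down on the bench and let go of it.

Things in the scene. Friction and masses are not known exactly. Their poses are not given: they have to be found in the camera images.
- press: Small screw press fixed to the bench. Origin: underside centre, on its upright screw; -x: open front, toward the robot; z up. Foot 150 (x) x 190 (y) x 20 mm; plate 118 x 152 mm, top 60 to 66 mm high; screw top at 138 mm. Four guide posts, 14 mm thick, 122 mm tall, at x = +-48, y = +-66 mm: a bar pointing into the collar from the front can swing about 45 degrees either way between two of them.
- collar_mid (a point): On the screw axis at mid height of the collar holes; does not turn; 88 mm up when open, sinks 18 mm a turn to 82 mm when closed. Steel collar: radius 45 mm, from 23 mm below to 23 mm above this point, the plate just below it. Six level holes lead radially into its side, 60 degrees apart, 18 wide x 18 high x 25 mm deep (bottom 20 mm from the axis); a dark mark on the collar's top stands over each.
- press_collar (a joint): Collar turn, rad, + clockwise from above (holes at the front move to the press's +y). Starts at 0 to 0.35, hard stop at 1.92 = closed. Needs 0.3 N m, stays where left. One hole points out along the press's -x axis turned by (0.58 - joint) rad, counter-clockwise from above +; the others every 1.047 rad. A hole out of reach behind a post comes to the front as the collar turns.
- bar_grip (a point): Centre of the turning bar's straight wooden grip, 80 long x 26 wide x 26 mm high, flat-sided, 0.12 kg with its rod. Lies flat on the bench; x axis: along the bar toward the tip, z up. A plain steel rod, 10 mm thick, stands 80 mm out of the grip's end on its centre line. Not to be confused with the short wooden dibber near it (thick, tapering to a point); the two may swap places.
- bar_tip (a point): Free end of the bar's steel rod, on its centre line, 120 mm along +x from bar_grip.
Things that resemble listed ones, but are neither listed nor needed, are in the scene too. Leave any pink, purple or red look-alike of the part that bears bar_grip alone.

How it is judged:
On the way, in this order (a step that is already met when the one before it is completed fails the run):
1. the bar's rod is in a hole of the collar (tip within 37 mm of the screw axis) (distance between bar_tip and collar_mid below 0.037 m), for 0.2 s.
2. the bar is out of the hole again, the collar partly turned (past 0.55 rad) (distance between bar_tip and collar_mid above 0.05 m and value of joint press_collar above 0.55 rad), for 0.1 s.
3. the bar's rod is in a following hole (distance between bar_tip and collar_mid below 0.037 m), for 0.2 s.
At the end, for the whole second after the job is handed in: The collar stands within 10 degrees of its closed stop (joint above 1.75 rad), and the bar lies level (within 10 degrees), released and at rest on the bench (grip centre below 30 mm), out of the press (value of joint press_collar above 1.75 rad and height (world z) of bar_grip below 0.03 m and angle between bar_grip's own x axis and vertical between 1.4 and 1.75 rad and distance between bar_tip and collar_mid above 0.06 m and linear speed of bar below 0.03 m/s); the robot touches nothing.
It fails at once if the hand or arm pushes on the collar itself (over 5 N) (contact force between any of the fingers, the arm and press_collar above 5 N).
It also fails if it takes over 72 s, if anything falls off the work surface, if the arm or the gripper's body presses on something with over 40 N, if the wrist force passes 120 N, or if a joint passes its speed limit or range.

ROBOT

A 6-joint arm with a two-finger parallel gripper is mounted at the origin on the work surface; the furniture and walls round the work are solid. World frame = base frame: x ahead of the robot, y to its left, z up, the work surface at z = 0. Lengths are in m, angles in rad, forces in N, time in s.
With the tool pointing down it reaches from about 0.25 to 0.775 m from the base axis. Payload 4 kg.
Tool frame: the origin (TCP) lies midway between the tips of the shut fingers; the grasp point (between the pads) lies robot.tcp_to_grasp behind it (robot.tcp_to_grasp is the distance from the TCP to the grasp point, in m); y points along the fingers, x is the direction in which the jaws open and shut, and the axes are right-handed (so a half turn about y gives the same grasp; the last joint's range is limited). The gripper opens to 94 mm and grips with 3 to 60 N. Pads are 16 mm wide; open, the fingers measure 119 mm over their backs; the gripper's body (75 mm by 177 mm) begins 78 mm behind the grasp point.
Start: joints at [-0.103, 0.087, 1.371, -0, 1.684, -0.103], TCP at [0.55, -0, 0.206] pointing down, gripper open.
Joint ranges: [-3.1, 3.1], [-0.76, 2.03], [0.27, 2.55], [-1.08, 4.22], [0.17, 2.65], [-2.57, 2.57]. Speed limits (rad/s): [2.79, 2.79, 3.14, 3.14, 3.14, 3.14].

INTERFACE

Orientations are given as [roll, pitch, yaw] about the fixed x, y, z axes, in that order (R = Rz(yaw) Ry(pitch) Rx(roll)).
In Python, from bench import robot gives the robot as it stands.
- The arm moves only by the tool arm_command, never from a script. Its argument "series" is text: rows parted by semicolons, each of 7 numbers parted by spaces: the turn, a rotation vector about the tool's x, y, z in rad, then the shift along the tool's x, y, z in m, then the finger opening in m, from 0 to 0.094. A call has 1 to 12 rows; each row shifts and turns the pose as measured when the row begins, along the tool's axes as they then stand; what a row does not reach is not made up. A row lasts 1/10 s, in which the tool goes at most 50 mm and 8.59 degrees, less where a joint would pass 70% of its speed; a pose out of reach is approached as far as the arm can. A call with a gripper value outside its range is refused whole. The fingers move at their own pace and stop on an object; the grip force is fixed at half the most. Time passes only in rows, so rows that do not move let the fingers close. It gives the time, the measured TCP pose, the force and the opening at its end, in the units of the state.
- robot.get_obs(): the state, without advancing time (a new reading comes with each control period).
- robot.snapshot(name): name is "scene" or "side" or "wrist"; returns the picture (384x512x3 uint8, blue, green, red); there is no depth.
- robot.camera_params(name): a dict with "fx", "fy", "cx", "cy" (pixels), "distortion" ([k1, k2, p1, p2, k3] as OpenCV has them; the pictures are not rectified), "extrinsics" (4x4, takes a point from camera to world coordinates). Camera axes: x right, y up, looking along -z (the intrinsics and any distortion apply to the point x, -y, -z); pixel columns grow to the right and rows downward; lengths in m; the calibration is good to about 2 mm. A picture is of the moment at which its call begins: read the wrist's pose just before it. camera_params takes no time and is no camera call; for the wrist camera it gives the pose at the moment of the call.
- robot.close_job(): hands the job in, once; it reports no verdict.
Trained networks look in the newest picture that a camera, given by its name, has taken for a name from the list of things; names that differ only in an ending like _2 or _b are one class to them, and where a whole thing is asked for, a point or a joint stands for the part that bears it (a point fixed in the world has none). Each returns a list of dicts, best first, with "score" (0 to 1); they miss things now and then, are a little off and sometimes report something else, mostly with a low value. They report only what shows in the picture. A call takes as long as a camera call. They do not tell look-alikes from the thing itself.
- robot.spot_in(camera, target): "centre" ([x, y, z] in m, in the coordinates of the camera as it stood for that picture, good to about 4 mm: the middle of the surface that is visible of it).
The state is a dict: "time": time; "joint_positions": joint angles; "qvel": joint speeds; "joint_torque": joint torques, N m; "tool_pos": TCP position; "ee_rot": TCP orientation; "wrist_force": force on the tool from outside, world axes, zero at the start; "wrist_torque": the same for the moment, N m; "width": finger opening in m.
Only numpy, scipy, OpenCV 4.12 (cv2) and the standard library are available. Lean on these libraries where they do the work, as an engineer would, in place of code of your own. Each camera call takes 0.05 s, during which the arm holds its last target.

## Working session

There is one attempt and no reset: what is moved stays moved. The work goes in short steps, Python scripts to look and compute and a tool call to move; the robot and the scene stay as the last step left them, time stands still between calls to the robot, and variables do not carry over. Pictures are saved under pics/ and viewed, and the job is handed in when it is done.

Besides the shell and the picture viewer there is one more tool, called after "Emit:" as name(argument=value, ...) on one line, values as JSON. arm_command: Moves the arm, as the interface text tells. Its arguments: {"type":"object","properties":{"series":{"type":"string"}},"required":["series"]}

```bash
mkdir -p pics; ls; python3 - <<'E'
from bench import robot
import cv2
o=robot.get_obs()
for k in o: print(k,o[k])
print(robot.tcp_to_grasp)
for n in ["scene","side","wrist"]:
    im=robot.snapshot(n); cv2.imwrite(f"pics/{n}0.png",im)
    p=robot.camera_params(n); print(n,p)
    for t in ["press","bar_grip","press_collar"]:
        try:
            r=robot.spot_in(n,t)
            import numpy as np
            for d in r[:4]:
                E=np.array(p["extrinsics"]); c=E@np.r_[d["centre"],1]
                print(t,round(d["score"],2),c[:3].round(3))
        except Exception as e: print(t,e)
E
```

```text
pics
time 0.0
joint_positions [-1.03102879e-01  8.79293258e-02  1.37227111e+00 -6.98440279e-06
  1.68356761e+00 -1.03097707e-01]
qvel [ 5.09581098e-04  7.41995327e-05 -1.01876551e-04  1.01012440e-04
  2.63633494e-04  4.40481356e-04]
joint_torque [ 1.28542815e-03 -3.40182602e+01 -3.02423716e+01  7.18220207e-02
  3.29729996e-02 -1.13141955e-04]
tool_pos [5.49450196e-01 4.82392902e-05 2.04309646e-01]
ee_rot [-1.57057935e+00  2.16456296e-03 -5.71510721e-06]
wrist_force [ 0.16809496  0.55797981 -0.28374022]
wrist_torque [ 0.03495739  0.02808247 -0.00635867]
width 0.09399705156379023
0.0188
scene {'fx': 439.41387531823233, 'fy': 439.41387531823233, 'cx': 248.05539500419835, 'cy': 186.95266853222878, 'distortion': array([-0.08520028,  0.        ,  0.        ,  0.        ,  0.        ]), 'extrinsics': array([[-0.59522115,  0.35857324, -0.71912239, -0.36184752],
       [-0.8035566 , -0.26886542,  0.53104442,  0.88912715],
       [-0.00292883,  0.89394441,  0.44816828,  0.63761182],
       [ 0.        ,  0.        ,  0.        ,  1.        ]])}
press 0.84 [ 0.605 -0.125  0.053]
bar_grip 0.81 [
[... 884 characters left out ...]
, 'fy': 336.59808621471774, 'cx': 259.9084054661176, 'cy': 196.94736614677518, 'distortion': array([-0.0660139,  0.       ,  0.       ,  0.       ,  0.       ]), 'extrinsics': array([[ 9.99999982e-01, -8.55561334e-05,  1.70131402e-04,
         5.50948315e-01],
       [ 3.66206634e-05,  9.63116364e-01,  2.69085242e-01,
         7.86315193e-02],
       [-1.86878230e-04, -2.69085231e-01,  9.63116350e-01,
         3.85781572e-01],
       [ 0.00000000e+00,  0.00000000e+00,  0.00000000e+00,
         1.00000000e+00]])}
press 0.61 [ 0.617 -0.108  0.071]
bar_grip 0.72 [0.36  0.129 0.022]
bar_grip 0.61 [0.701 0.127 0.023]
press_collar 0.7 [ 0.63  -0.131  0.118]
press_collar 0.25 [ 0.622 -0.121  0.076]
```

View pics/scene0.png

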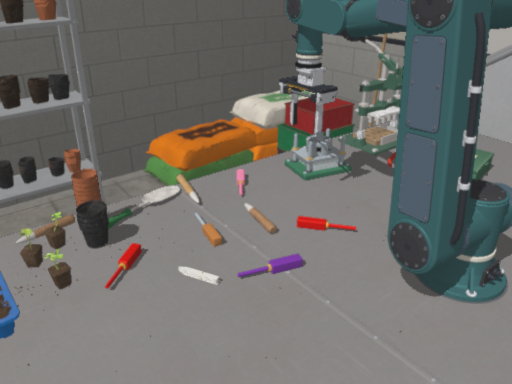

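View pics/side0.png

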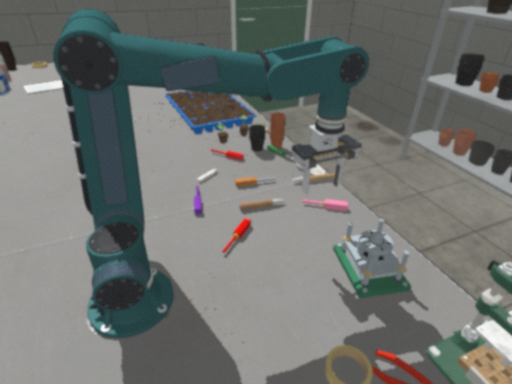

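View pics/wrist0.png

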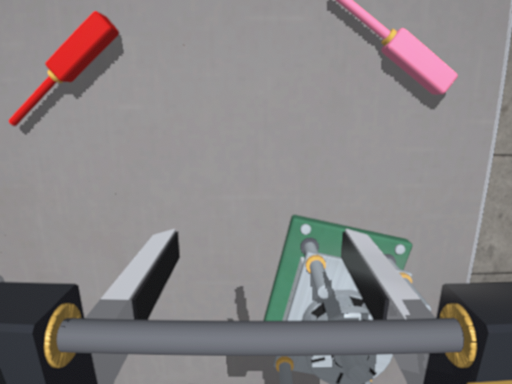

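```bash
python3 - <<'E'
import cv2
a=cv2.imread("pics/scene0.png");b=cv2.imread("pics/side0.png")
x=cv2.resize(a[160:260,150:300],(600,400),interpolation=cv2.INTER_CUBIC)
y=cv2.resize(b[140:220,180:360],(800,356),interpolation=cv2.INTER_CUBIC)
cv2.imwrite("pics/c1.png",x);cv2.imwrite("pics/c2.png",y)
E
```

```text
(no output)
```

View pics/c1.png

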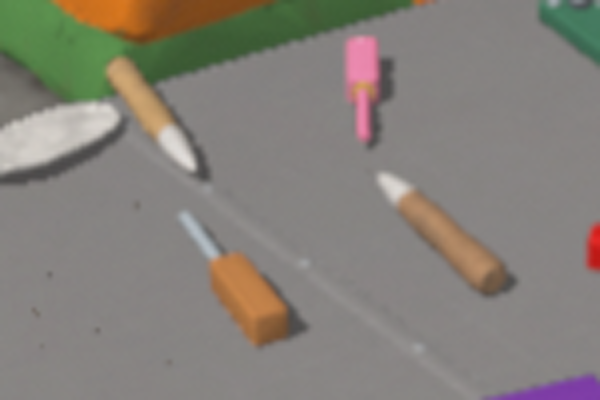

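View pics/c2.png

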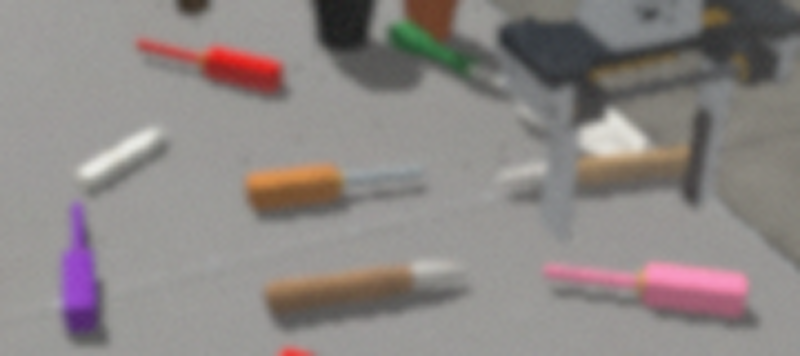

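Candidates at scene pixels: orange wooden grip with a thin grey rod (210,232), which matches bar_grip. The others are the brown dibber (262,217), tan dibber (187,187), red look-alikes (130,258) and (312,224), purple (285,265), pink (240,181), and trowels (40,230) and (140,205). I choose (210,232): square-sided grip and plain steel rod, and the close crop confirms it. I'll look at the press first, then the bar.

Emit:
arm_command(series="0 0 0 0.012 -0.014 -0.037 0.094;0 0 0 0.012 -0.014 -0.037 0.094;0 0 0 0.012 -0.014 -0.037 0.094;0 0 0 0.012 -0.014 -0.037 0.094;0 0 0 0.012 -0.014 -0.037 0.094;0 0 0 0.012 -0.014 -0.037 0.094;0 0 0 0 0 0 0.094;0 0 0 0 0 0 0.094")

```text
time: 1.4
tool_pos: [0.6245, -0.2289, 0.2895]
ee_rot: [-1.569, 0.003, 0.004]
wrist_force: [-0.6, 0.2, -0.6]
width: 0.0937
```

```bash
cat > h.py <<'E'
from bench import robot
import cv2, numpy as np
from scipy.spatial.transform import Rotation as Rn
def snap(n,f):
    p=robot.camera_params(n); im=robot.snapshot(n); cv2.imwrite(f"pics/{f}.png",im); np.savez(f"pics/{f}.npz",**p); return im,p
def cam(f): return dict(np.load(f"pics/{f}.npz"))
def px2w(p,uv,z):
    K=np.array([[p["fx"],0,p["cx"]],[0,p["fy"],p["cy"]],[0,0,1.]])
    q=cv2.undistortPoints(np.array(uv,float).reshape(-1,1,2),K,p["distortion"]).reshape(-1,2)
    E=np.array(p["extrinsics"]); d=np.c_[q[:,0],-q[:,1],-np.ones(len(q))]@E[:3,:3].T; o=E[:3,3]
    z=np.broadcast_to(z,len(q)); return o+d*((z-o[2])/d[:,2])[:,None]
def w2px(p,X):
    E=np.array(p["extrinsics"]); c=(np.atleast_2d(X)-E[:3,3])@E[:3,:3]; c=c*[1,-1,-1]
    K=np.array([[p["fx"],0,p["cx"]],[0,p["fy"],p["cy"]],[0,0,1.]])
    return cv2.projectPoints(c,np.zeros(3),np.zeros(3),K,p["distortion"])[0].reshape(-1,2)
def R(): return Rn.from_euler("xyz",robot.get_obs()["ee_rot"])
def st():
    o=robot.get_obs(); print("t",round(o["time"],2),"tcp",o["tool_pos"].round(4),"rpy",o["ee_rot"].round(3),"F",o["wrist_force"].round(1),"T",o["wrist_torque"].round(2),"w",round(o["width"],4)); return o
def spots(n,t,p):
    for d in robot.spot_in(n,t)[:4]: print(t,round(d["score"],2),(np.array(p["extrinsics"])@np.r_[d["centre"],1])[:3].round(4))
E
python3 - <<'E'
from h import *
im,p=snap("wrist","w1"); o=st()
spots("wrist","press",p);spots("wrist","press_collar",p)
cv2.imwrite("pics/w1b.png",cv2.resize(im,(800,600),interpolation=cv2.INTER_CUBIC))
E
```

```text
t 1.45 tcp [ 0.6243 -0.2289  0.2892] rpy [-1.57   0.003  0.004] F [0.3 0.9 0.5] T [0.05 0.02 0.02] w 0.0944
press 0.67 [ 0.64   -0.1472  0.0733]
press_collar 0.61 [ 0.6405 -0.1514  0.113 ]
```

View pics/w1b.png

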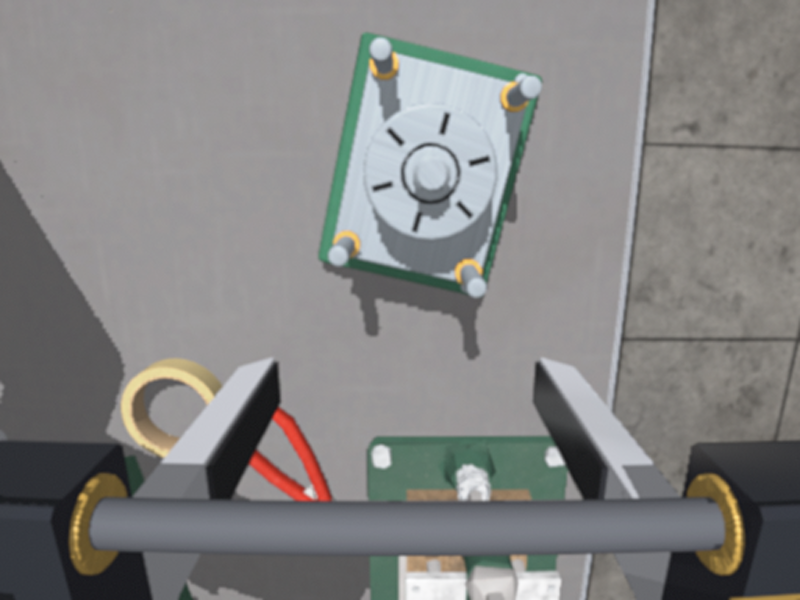

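```bash
python3 - <<'E'
from h import *
from scipy.optimize import least_squares
p=cam("w1"); s=.64
def b(l): return np.array(l)*s
posts=px2w(p,b([(381,47),(530,86),(339,256),(476,287)]),.122)[:,:2]
print(posts.round(4)); print("mean",posts.mean(0))
screw=px2w(p,b([(432,166)]),.138)[0]; print("screw",screw)
mod=np.array([(-48,66),(48,66),(-48,-66),(48,-66)])/1e3
def f(x):
    c,sn=np.cos(x[2]),np.sin(x[2]); return ((mod@np.array([[c,sn],[-sn,c]])+x[:2])-posts).ravel()
r=least_squares(f,[.63,-.14,-.2]); print(r.x, (r.fun*1e3).round(1))
m=px2w(p,b([(382,186),(395,136),(445,123),(480,160),(464,209),(417,222)]),.1105)[:,:2]
d=m-m.mean(0); print("marks c",m.mean(0),"rad",np.hypot(*d.T).round(4))
# angle from press -x, ccw
a=np.arctan2(d[:,1],d[:,0])-(r.x[2]+np.pi); a=(a+np.pi)%(2*np.pi)-np.pi
print("angles",a.round(3)); 
k=((a+.5236)%1.0472)-.5236; print(k, "j=", (.58-a)%1.0472)
g=px2w(p,b([(366,34),(541,78),(320,260)]),.02); print("foot",g.round(4),np.linalg.norm(g[1]-g[0]),np.linalg.norm(g[2]-g[0]))
E
```

```text
[[ 0.609  -0.0814]
 [ 0.7017 -0.1034]
 [ 0.58   -0.2114]
 [ 0.6725 -0.2323]]
mean [ 0.64078763 -0.15714184]
screw [ 0.640567  -0.1525937  0.138    ]
[ 0.64078763 -0.15714184 -0.22327927] [-0.4 -0.7  0.5 -0.  -0.6  0.5  0.5  0.2]
marks c [ 0.64088916 -0.15740388] rad [0.0334 0.0334 0.0333 0.0338 0.0329 0.0336]
angles [ 0.481 -0.564 -1.621 -2.657  2.569  1.532]
[0.48123212 0.48302164 0.47375954 0.48508714 0.47429804 0.48501309] j= [0.09876788 0.09697836 0.10624046 0.09491286 0.10570196 0.09498691]
foot [[ 0.5923 -0.0515  0.02  ]
 [ 0.7326 -0.0833  0.02  ]
 [ 0.5499 -0.2328  0.02  ]] 0.14377400018552514 0.18621975486516187
```

Emit:
arm_command(series="0 0 0 -0.010 0 0.045 0.094;0 0 0 -0.010 0 0.045 0.094;0 0 0 -0.010 0 0.045 0.094;0 0 0 -0.010 0 0.045 0.094;0 0 0 -0.010 0 0.045 0.094;0 0 0 -0.010 0 0.045 0.094;0 0 0 -0.010 0 0.045 0.094;0 0 0 -0.010 0 0.045 0.094;0 0 0 -0.010 0 0.045 0.094;0 0 0 -0.010 0 0.045 0.094;0 0 0 -0.010 0 0.045 0.094;0 0 0 0 0 0 0.094")

```text
time: 2.75
tool_pos: [0.4887, 0.2978, 0.2881]
ee_rot: [-1.563, 0.009, 0.026]
wrist_force: [0.1, -1.0, -0.7]
width: 0.094
```

```bash
python3 - <<'E'
from h import *
im,p=snap("wrist","w2"); o=st()
spots("wrist","bar_grip",p)
cv2.imwrite("pics/w2b.png",cv2.resize(im,(800,600),interpolation=cv2.INTER_CUBIC))
E
```

```text
t 2.8 tcp [0.4895 0.2956 0.2883] rpy [-1.565  0.008  0.024] F [-0.2 -0.6  0. ] T [ 0.03 -0.05 -0.01] w 0.0941
bar_grip 0.93 [0.381  0.1531 0.0232]
bar_grip 0.92 [0.4935 0.3809 0.0281]
bar_grip 0.77 [0.2746 0.3323 0.0274]
bar_grip 0.57 [0.7258 0.1259 0.0222]
```

View pics/w2b.png

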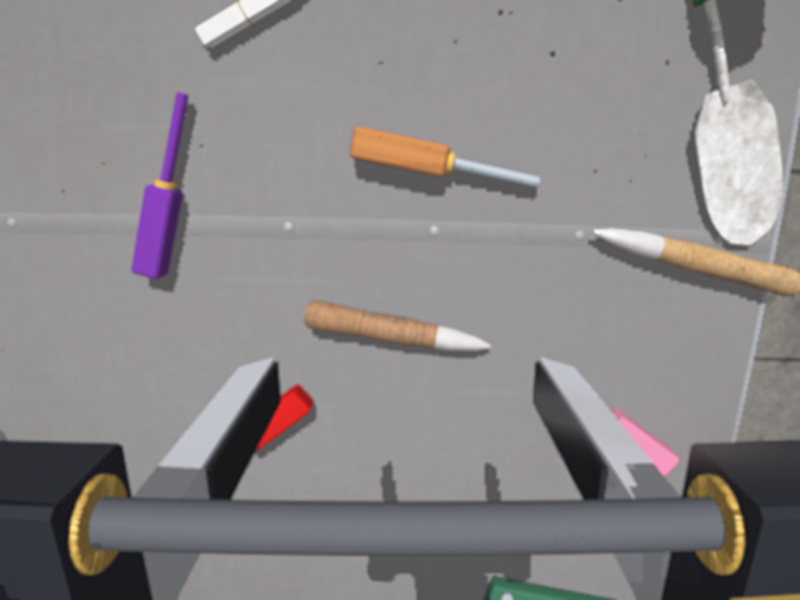

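```bash
python3 - <<'E'
from h import *
p=cam("w2"); s=.64
r=px2w(p,np.array([(539,182),(455,162)])*s,.013)
g=px2w(p,np.array([(355,127),(449,146),(350,152),(445,171)])*s,.026)
print(r,g); gc=g.mean(0); print(gc)
tip=r[0]; d=tip-gc; d[2]=0;print(np.linalg.norm(d),np.arctan2(d[1],d[0]))
e=(g[1]-g[0]+g[3]-g[2]);print(np.arctan2(e[1],e[0]), np.linalg.norm(e)/2, np.linalg.norm(g[0]-g[2]))
E
```

```text
[[0.5982621  0.36515934 0.013     ]
 [0.52615045 0.37933193 0.013     ]] [[0.44335459 0.404561   0.026     ]
 [0.51964249 0.39168446 0.026     ]
 [0.43937719 0.38491209 0.026     ]
 [0.51724934 0.37180986 0.026     ]]
[0.4799059  0.38824185 0.026     ]
0.1205860364267869 -0.19260808468884244
-0.16694960389134292 0.07816683492328463 0.020047431346746306
```

Emit:
arm_command(series="0 0.149 0 0 0.012 0.006 0.094;0 0.149 0 0 0.012 0 0.094;0 0.149 0 0 0.012 0 0.094;0 0.149 0 0 0.012 0 0.094;0 0.149 0 0 0.012 0 0.094;0 0.149 0 0 0.012 0 0.094;0 0.149 0 0 0.012 0 0.094;0 0.149 0 0 0.012 0 0.094;0 0.149 0 0 0.012 0 0.094;0 0.149 0 0 0.012 0 0.094;0 0.149 0 0 0.012 0 0.094;0 0.149 0 0 0.012 0 0.094")

```text
time: 4.05
tool_pos: [0.4932, 0.2798, 0.1434]
ee_rot: [-1.569, 0.0, -1.787]
wrist_force: [-0.8, 0.4, -0.3]
width: 0.0942
```

```bash
cat >> h.py <<'E'
def plan(pos,yawbar,grasp=True):
    """remaining motion to bring TCP to pos, tool down with tool x at yawbar-pi/2"""
    o=st(); r=R(); psi=yawbar-np.pi/2
    T=Rn.from_euler("z",psi)*Rn.from_euler("x",-np.pi/2)
    rv=(r.inv()*T).as_rotvec(); d=np.array(pos)-o["tool_pos"]
    print("rotvec",rv.round(3),"shift now",r.inv().apply(d).round(4),"shift after turn",T.inv().apply(d).round(4),"q6",o["joint_positions"][5].round(2),"q",o["joint_positions"].round(2))
E
python3 - <<'E'
from h import *
plan([.48,.387,.1],-.185)
E
```

```text
t 4.05 tcp [0.4932 0.2798 0.1434] rpy [-1.569  0.    -1.787] F [-0.8  0.4 -0.3] T [ 0.03  0.13 -0.05] w 0.0942
rotvec [-0.002 -0.031 -0.   ] shift now [-0.1019  0.0434 -0.036 ] shift after turn [-0.103   0.0434 -0.0327] q6 2.2 q [ 0.42  0.14  1.43 -0.    1.56  2.2 ]
```

Emit:
arm_command(series="0 -0.015 0 -0.034 0 -0.011 0.094;0 -0.015 0 -0.034 0 -0.011 0.094;0 0 0 -0.034 0 -0.011 0.094;0 0 0 0 0 0 0.094;0 0 0 0 0 0 0.094")

```text
time: 4.55
tool_pos: [0.4831, 0.378, 0.1402]
ee_rot: [-1.571, -0.007, -1.773]
wrist_force: [-0.8, -0.3, -0.4]
width: 0.0941
```

```bash
python3 - <<'E'
from h import *
im,p=snap("wrist","w3"); plan([.48,.387,.003],-.185)
spots("wrist","bar_grip",p)
cv2.imwrite("pics/w3b.png",cv2.resize(im,(800,600),interpolation=cv2.INTER_CUBIC))
E
```

```text
t 4.6 tcp [0.4831 0.3779 0.1402] rpy [-1.571 -0.007 -1.773] F [ 0.8 -0.1 -0.2] T [ 0.08  0.12 -0.04] w 0.0939
rotvec [ 0.    -0.017  0.007] shift now [-0.0092  0.1371 -0.0048] shift after turn [-0.0084  0.1372 -0.0047] q6 2.35 q [ 0.57  0.25  1.31 -0.    1.58  2.35]
bar_grip 0.91 [0.3836 0.1572 0.0236]
bar_grip 0.66 [0.2761 0.332  0.0274]
bar_grip 0.64 [0.5152 0.5913 0.0295]
bar_grip 0.58 [0.4983 0.3793 0.0246]
```

View pics/w3b.png

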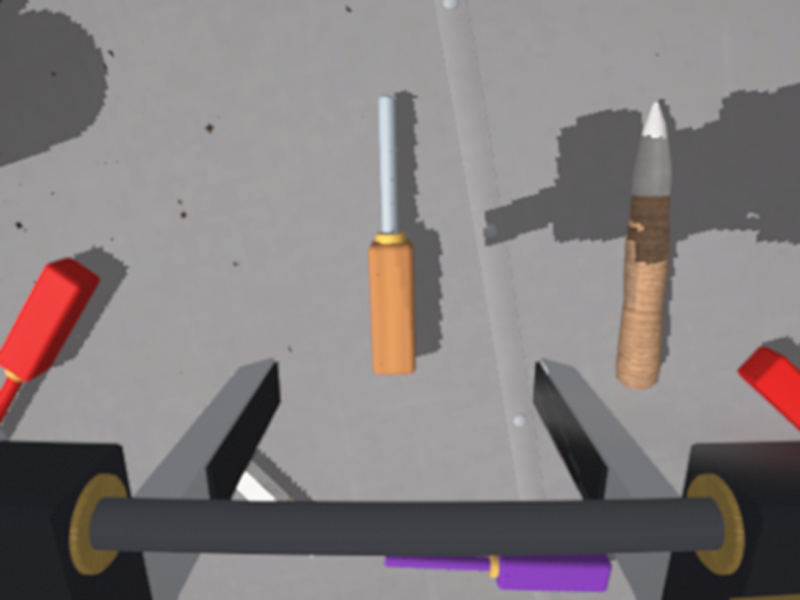

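Excellent view: the bar sits between the fingers, grip (393,305), rod tip (386,98) in the enlarged picture. Now refine its pose.

```bash
python3 - <<'E'
from h import *
p=cam("w3"); s=.64
tip=px2w(p,np.array([(386,98)])*s,.013)[0]
r2=px2w(p,np.array([(390,232)])*s,.013)[0]
g=px2w(p,np.array([(371,246),(411,243),(374,373),(415,373)])*s,.026)
gc=g.mean(0); print(tip,r2,g,gc)
d=tip-gc; y=np.arctan2(d[1],d[0]); print(np.hypot(d[0],d[1]),y); d=tip-r2; print(np.arctan2(d[1],d[0]))
c=tip-.12*np.array([np.cos(y),np.sin(y),0]);print("centre from tip",c)
plan([c[0],c[1],.003],y)
E
```

```text
[0.5962921  0.36567153 0.013     ] [0.5233056  0.37889434 0.013     ] [[0.51935046 0.390381   0.026     ]
 [0.51646474 0.36796919 0.026     ]
 [0.44383692 0.40540255 0.026     ]
 [0.43881825 0.38119125 0.026     ]] [0.47961759 0.386236   0.026     ]
0.11847294176079387 -0.17446314706898935
-0.17922399719550813
centre from tip [0.47811372 0.38650106 0.013     ]
t 4.65 tcp [0.4832 0.3777 0.1403] rpy [-1.571 -0.007 -1.774] F [ 0.3  0.1 -0.2] T [ 0.05  0.08 -0.01] w 0.0942
rotvec [ 0.    -0.028  0.007] shift now [-0.0085  0.1373 -0.0067] shift after turn [-0.0077  0.1373 -0.0065] q6 2.35 q [ 0.57  0.25  1.31 -0.    1.58  2.35]
```

Emit:
arm_command(series="0 -0.028 0.007 -0.008 0.027 -0.0065 0.094;0 0 0 0 0.028 0 0.094;0 0 0 0 0.028 0 0.094;0 0 0 0 0.027 0 0.094;0 0 0 0 0 0 0.094;0 0 0 0 0 0 0.094")

```text
time: 5.25
tool_pos: [0.4836, 0.3789, 0.032]
ee_rot: [-1.564, 0.004, -1.756]
wrist_force: [0.1, -0.2, 0.2]
width: 0.0942
```

```bash
python3 - <<'E'
from h import *
plan([.4785,.3865,.004],-.177)
E
```

```text
t 5.25 tcp [0.4836 0.3789 0.032 ] rpy [-1.564  0.004 -1.756] F [ 0.1 -0.2  0.2] T [0.08 0.06 0.02] w 0.0942
rotvec [-0.007 -0.008 -0.004] shift now [-0.0064  0.028  -0.0066] shift after turn [-0.0066  0.028  -0.0064] q6 2.33 q [ 0.57  0.31  1.45 -0.    1.37  2.33]
```

Emit:
arm_command(series="0 -0.008 0 -0.0065 0.012 -0.0065 0.094;0 0 0 -0.002 0.012 -0.002 0.094;0 0 0 0 0.002 0 0.094;0 0 0 0 0 0 0.094;0 0 0 0 0 0 0.094")

```text
time: 5.75
tool_pos: [0.4793, 0.3908, 0.0093]
ee_rot: [-1.558, 0.009, -1.748]
wrist_force: [-0.3, -0.1, -0.0]
width: 0.0938
```

```bash
python3 - <<'E'
from h import *
plan([.4785,.3865,.004],-.177)
E
```

```text
t 5.75 tcp [0.4793 0.3908 0.0093] rpy [-1.558  0.009 -1.748] F [-0.3 -0.1 -0. ] T [0.02 0.12 0.05] w 0.0938
rotvec [-0.013 -0.    -0.009] shift now [ 0.0044  0.0052 -0.0001] shift after turn [ 0.0044  0.0053 -0.0001] q6 2.34 q [ 0.59  0.34  1.47 -0.    1.32  2.34]
```

Emit:
arm_command(series="-0.013 0 -0.009 0.004 0.005 0 0.094;0 0 0 0 0 0 0.094;0 0 0 0 0 0 0.02;0 0 0 0 0 0 0.02;0 0 0 0 0 0 0.02;0 0 0 0 0 0 0.02;0 0 0 0 0 0 0.02;0 0 0 0 0 0 0.02;0 0 0 0 0 0 0.02;0 0 0 0 0 0 0.02;0 0 0 0 0 0 0.02")

```text
time: 6.85
tool_pos: [0.4797, 0.3871, 0.0054]
ee_rot: [-1.57, 0.001, -1.748]
wrist_force: [-0.7, -0.1, 1.8]
width: 0.0258
```

```bash
python3 - <<'E'
from h import *
plan([.4785,.3865,.004],-.177)
E
```

```text
t 6.85 tcp [0.4797 0.3871 0.0054] rpy [-1.570e+00  1.000e-03 -1.748e+00] F [-0.7 -0.1  1.8] T [0.1  0.17 0.04] w 0.0258
rotvec [-0.001 -0.    -0.001] shift now [ 0.0007  0.0014 -0.001 ] shift after turn [ 0.0007  0.0014 -0.001 ] q6 2.33 q [0.59 0.35 1.47 0.   1.32 2.33]
```

Emit:
arm_command(series="0 0 0 0 -0.03 0 0.02;0 0 0 0 -0.04 0 0.02;0 0 0 0 -0.04 0 0.02;0 0 0 0 -0.04 0 0.02;0 0 0 0 0 0 0.02;0 0 0 0 0 0 0.02")

```text
time: 7.45
tool_pos: [0.4772, 0.3854, 0.1557]
ee_rot: [-1.577, -0.006, -1.748]
wrist_force: [0.0, 0.6, -2.4]
width: 0.0258
```

```bash
python3 - <<'E'
from h import *
im,p=snap("wrist","w4"); 
cv2.imwrite("pics/w4b.png",cv2.resize(im,(800,600),interpolation=cv2.INTER_CUBIC))
# pregrasp target: tip 65mm from axis at phi
A=np.array([.6408,-.1572]); yb=.48-.223
u=np.array([np.cos(yb),np.sin(yb)]); t=A-(.118+.075)*u; print(t,yb)
plan([t[0],t[1],.0877-.0076],yb)
E
```

```text
[ 0.45413872 -0.20625678] 0.257
t 7.5 tcp [0.4775 0.3856 0.1562] rpy [-1.576 -0.005 -1.748] F [-0.8  0.5 -0. ] T [0.06 0.13 0.05] w 0.0255
rotvec [ 0.007 -0.434  0.003] shift now [0.5864 0.0783 0.0818] shift after turn [ 0.5665  0.0761 -0.173 ] q6 2.33 q [0.59 0.25 1.28 0.   1.62 2.33]
```

View pics/w4b.png

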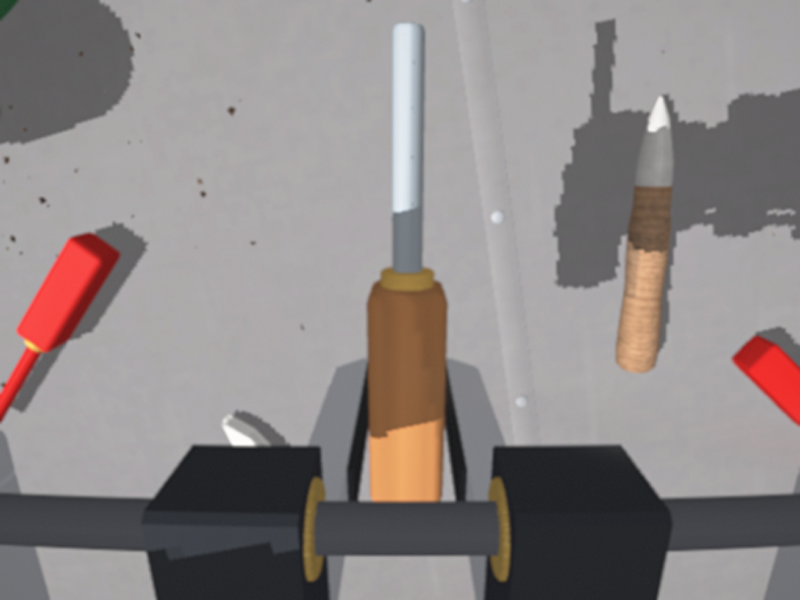

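```bash
python3 - <<'E'
from h import *
p=cam("w4"); s=.64
E=p["extrinsics"]; o=robot.get_obs(); r=R()
print("cam in tool",r.inv().apply(E[:3,3]-o["tool_pos"]))
for z in (.158,.1638,.168):
  t=px2w(p,np.array([(408,24),(407,270)])*s,z); print(r.inv().apply(t-o["tool_pos"]).round(4))
E
```

```text
cam in tool [-0.00024    -0.1797256   0.07921791]
[[ 0.0005 -0.0025  0.1206]
 [ 0.0002 -0.002   0.0428]]
[[ 0.0005 -0.0083  0.1192]
 [ 0.0002 -0.0078  0.044 ]]
[[ 0.0004 -0.0125  0.1183]
 [ 0.0002 -0.012   0.0448]]
```

Emit:
arm_command(series="0 -0.109 0 0.04 0 0 0.02;0 -0.109 0 0.045 0 0 0.02;0 -0.109 0 0.045 0 -0.005 0.02;0 -0.109 0 0.045 0 -0.01 0.02;0 0 0 0.046 0 -0.015 0.02;0 0 0 0.046 0 -0.015 0.02;0 0 0 0.046 0 -0.015 0.02;0 0 0 0.046 0 -0.015 0.02;0 0 0 0.046 0 -0.015 0.02;0 0 0 0.046 0 -0.015 0.02;0 0 0 0 0 0 0.02")

```text
time: 8.6
tool_pos: [0.4378, -0.0954, 0.133]
ee_rot: [-1.618, 0.004, -1.288]
wrist_force: [-0.2, -0.5, -0.7]
width: 0.0259
```

```bash
python3 - <<'E'
from h import *
plan([.4541,-.2063,.0801],.257)
E
```

```text
t 8.6 tcp [ 0.4378 -0.0954  0.133 ] rpy [-1.618  0.004 -1.288] F [-0.2 -0.5 -0.7] T [ 0.11  0.06 -0.05] w 0.0259
rotvec [ 0.048  0.026 -0.003] shift now [ 0.1112  0.0531 -0.0128] shift after turn [ 0.1114  0.0529 -0.0124] q6 0.97 q [-0.32 -0.08  1.68 -0.02  1.58  0.97]
```

Emit:
arm_command(series="0.048 0.026 -0.003 0.038 0.01 -0.004 0.02;0 0 0 0.038 0.015 -0.004 0.02;0 0 0 0.035 0.015 -0.004 0.02;0 0 0 0 0 0 0.02;0 0 0 0 0 0 0.02")

```text
time: 9.1
tool_pos: [0.451, -0.2045, 0.0821]
ee_rot: [-1.578, 0.014, -1.315]
wrist_force: [0.6, 0.7, -0.5]
width: 0.0256
```

```bash
python3 - <<'E'
from h import *
plan([.4541,-.2063,.0801],.257)
im,p=snap("wrist","w5"); 
cv2.imwrite("pics/w5b.png",cv2.resize(im,(800,600),interpolation=cv2.INTER_CUBIC))
E
```

```text
t 9.1 tcp [ 0.451  -0.2045  0.0821] rpy [-1.578  0.014 -1.315] F [ 0.6  0.7 -0.5] T [0.   0.05 0.03] w 0.0256
rotvec [ 0.007 -0.002 -0.014] shift now [0.0025 0.002  0.0025] shift after turn [0.0025 0.002  0.0025] q6 0.77 q [-0.54  0.04  1.67  0.    1.45  0.77]
```

View pics/w5b.png

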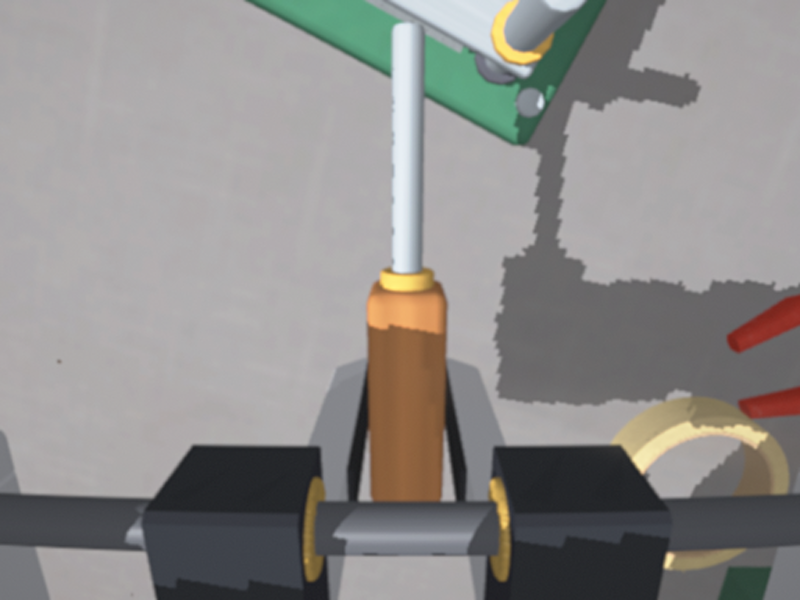

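Emit:
arm_command(series="0.007 -0.002 -0.014 0.0025 0.002 0.012 0.02;0 0 0 0 0 0.01 0.02;0 0 0 0 0 0 0.02;0 0 0 0 0 0 0.02")

```text
time: 9.55
tool_pos: [0.4757, -0.1963, 0.0804]
ee_rot: [-1.569, -0.001, -1.306]
wrist_force: [-0.4, 0.0, -1.1]
width: 0.0255
```

```bash
cat >> h.py <<'E'
A=np.array([.6408,-.1572])
def tgt(phi,tipr,z,lat=0):
    yb=phi-.223; u=np.array([np.cos(yb),np.sin(yb)]); t=A-(.1185+tipr)*u; plan([t[0],t[1],z-.0076],yb)
    o=robot.get_obs(); d=A-o["tool_pos"][:2]; yy=o["ee_rot"][2]+np.pi/2
    f=np.array([np.cos(yy),np.sin(yy)]); tip=o["tool_pos"][:2]+.1185*f-A
    print("phi now",round(yy+.223,3),"tip r",np.hypot(*tip).round(4),"line offset (right +)",round(float(np.cross(f,d)),4),"hand polar phi",round(np.arctan2(d[1],d[0])+.223,3))
E
python3 - <<'E'
from h import *
tgt(.48,.05,.0877)
im,p=snap("wrist","w6"); 
a,p=snap("side","s6");b,p=snap("scene","c6")
cv2.imwrite("pics/w6b.png",np.vstack([im[:190],cv2.resize(a[200:310,320:440],(512,469))[:390]]))
cv2.imwrite("pics/c6b.png",cv2.resize(b[60:190,250:400],(692,600)))
E
```

```text
t 9.55 tcp [ 0.4757 -0.1963  0.0804] rpy [-1.569e+00 -1.000e-03 -1.306e+00] F [-0.4  0.  -1.1] T [0.08 0.12 0.04] w 0.0255
rotvec [-0.002  0.007  0.001] shift now [0.0042 0.0003 0.001 ] shift after turn [0.0042 0.0003 0.0011] q6 0.8 q [-0.5   0.07  1.64  0.    1.43  0.8 ]
phi now 0.487 tip r 0.0513 line offset (right +) -0.0054 hand polar phi 0.455
```

View pics/w6b.png

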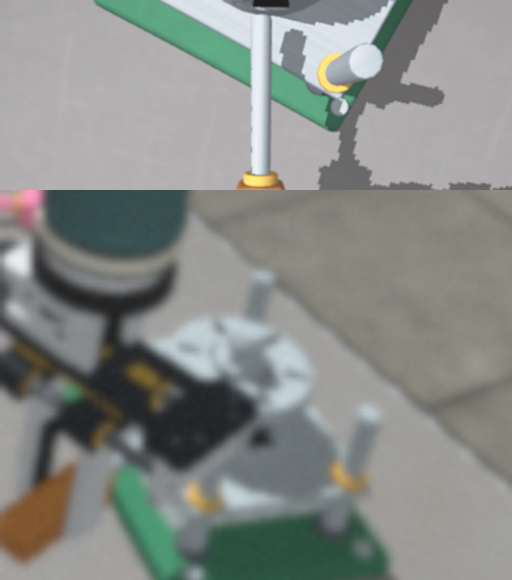

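View pics/c6b.png

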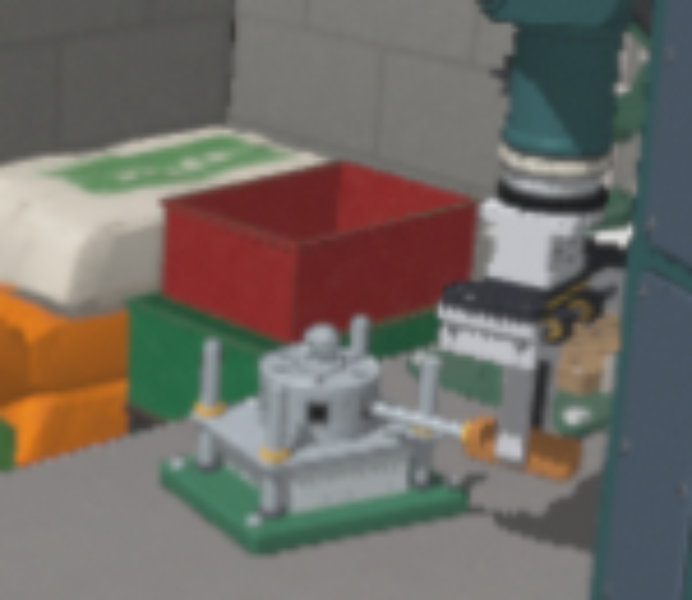

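Emit:
arm_command(series="0 0.006 0 0.0055 0 0 0.02;0 0 0 0 0 0 0.02;0 0 0 0 0 0 0.02")

```text
time: 10.0
tool_pos: [0.4766, -0.2031, 0.0808]
ee_rot: [-1.569, -0.002, -1.315]
wrist_force: [0.3, -0.0, -1.5]
width: 0.0258
```

```bash
python3 - <<'E'
from h import *
tgt(.48,.028,.0877)
im,p=snap("wrist","w7"); 
cv2.imwrite("pics/w7b.png",cv2.resize(im[:100,180:360],(800,444),interpolation=cv2.INTER_CUBIC))
E
```

```text
t 10.0 tcp [ 0.4766 -0.2031  0.0808] rpy [-1.569 -0.002 -1.315] F [ 0.3 -0.  -1.5] T [ 0.04  0.11 -0.01] w 0.0258
rotvec [-0.002 -0.001  0.002] shift now [-0.0027  0.0007  0.024 ] shift after turn [-0.0026  0.0007  0.024 ] q6 0.8 q [-0.51  0.07  1.64  0.    1.43  0.8 ]
phi now 0.479 tip r 0.052 line offset (right +) 0.0028 hand polar phi 0.495
```

View pics/w7b.png

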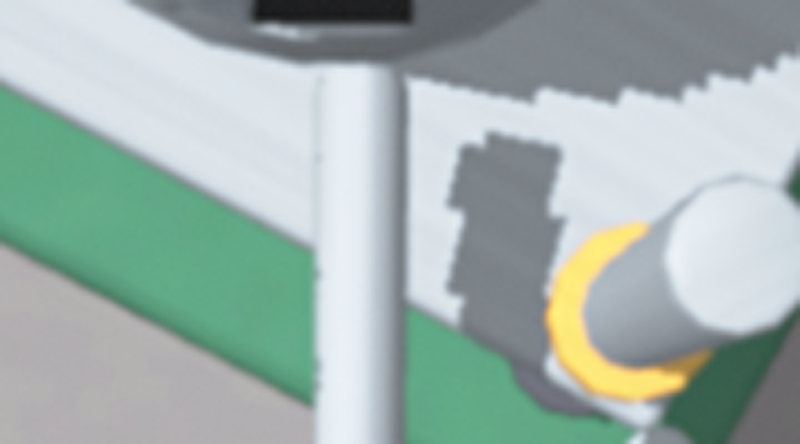

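Emit:
arm_command(series="0 0 0 -0.0025 0 0.002 0.02;0 0 0 0 0 0.008 0.02;0 0 0 0 0 0.007 0.02;0 0 0 0 0 0 0.02")

```text
time: 10.45
tool_pos: [0.4937, -0.196, 0.0809]
ee_rot: [-1.568, -0.002, -1.316]
wrist_force: [0.4, -0.1, -0.9]
width: 0.0259
```

```bash
python3 - <<'E'
from h import *
tgt(.48,.028,.0877)
im,p=snap("wrist","w8"); 
cv2.imwrite("pics/w8b.png",cv2.resize(im[:100,180:360],(800,444),interpolation=cv2.INTER_CUBIC))
E
```

```text
t 10.45 tcp [ 0.4937 -0.196   0.0809] rpy [-1.568 -0.002 -1.316] F [ 0.4 -0.1 -0.9] T [ 0.07  0.1  -0.  ] w 0.0259
rotvec [-0.003 -0.002  0.002] shift now [-0.0002  0.0008  0.0056] shift after turn [-0.0002  0.0008  0.0056] q6 0.83 q [-0.49  0.1   1.61  0.    1.43  0.83]
phi now 0.478 tip r 0.0336 line offset (right +) 0.0005 hand polar phi 0.481
```

View pics/w8b.png

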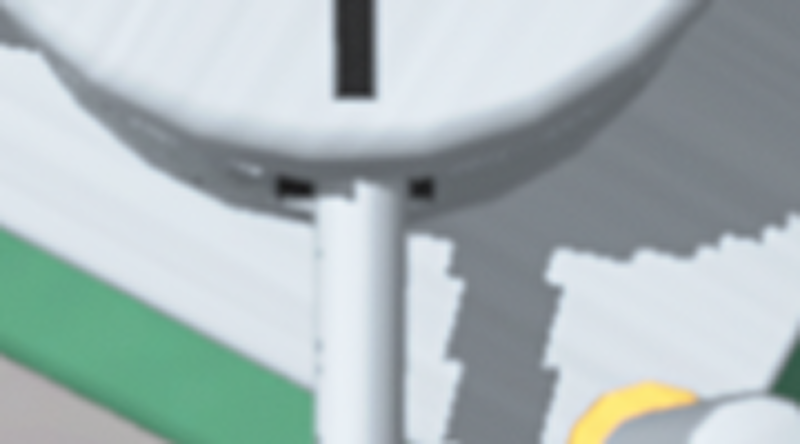

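Emit:
arm_command(series="0 0 0 0 0.001 0.0055 0.02;0 0 0 0 0 0 0.02;0 0 0 0 0 0 0.02;0 0 0 0 0 0 0.02")

```text
time: 10.9
tool_pos: [0.4992, -0.1943, 0.0794]
ee_rot: [-1.569, -0.001, -1.315]
wrist_force: [-0.1, 0.1, -1.6]
width: 0.026
```

```bash
cat >> h.py <<'E'
def swing(phi1,n,tipr,zc1):
    "rows from hand's current pose along arc to phi1 with n rows; assumes rows act on pose; zc1=final hole height"
    o=st(); r0=R(); yy=o["ee_rot"][2]+np.pi/2; p0=o["tool_pos"].copy(); phi0=yy+.223
    T=r0; P=p0
    for i in range(1,n+1):
        ph=phi0+(phi1-phi0)*i/n; yb=ph-.223; z=p0[2]+(zc1-.0076-p0[2])*i/n
        Pn=np.r_[A-(.1185+tipr)*np.array([np.cos(yb),np.sin(yb)]),z]
        Tn=Rn.from_euler("z",yb-np.pi/2)*Rn.from_euler("x",-np.pi/2)
        print((T.inv()*Tn).as_rotvec().round(3), T.inv().apply(Pn-P).round(4))
        T,P=Tn,Pn
E
python3 - <<'E'
from h import *
tgt(.48,.028,.0877)
swing(.18,3,.028,.0868)
E
```

```text
t 10.9 tcp [ 0.4992 -0.1943  0.0794] rpy [-1.569e+00 -1.000e-03 -1.315e+00] F [-0.1  0.1 -1.6] T [ 0.01  0.14 -0.03] w 0.026
rotvec [-0.002 -0.001  0.001] shift now [ 0.0001 -0.0007 -0.0001] shift after turn [ 0.0001 -0.0007 -0.0001] q6 0.84 q [-0.48  0.11  1.6   0.    1.43  0.84]
phi now 0.479 tip r 0.0279 line offset (right +) 0.0001 hand polar phi 0.479
t 10.9 tcp [ 0.4992 -0.1943  0.0794] rpy [-1.569e+00 -1.000e-03 -1.315e+00] F [-0.1  0.1 -1.6] T [ 0.01  0.14 -0.03] w 0.026
[-0.002  0.1    0.001] [-0.0147  0.0001  0.0007]
[ 0.   0.1 -0. ] [-0.0146  0.0001  0.0007]
[ 0.   0.1 -0. ] [-0.0146  0.0001  0.0007]
```

Emit:
arm_command(series="0 0.08 0 -0.0117 0 0.0005 0.02;0 0.08 0 -0.0117 0 0.0005 0.02;0 0.08 0 -0.0117 0 0.0005 0.02;0 0.08 0 -0.0117 0 0.0005 0.02;0 0 0 0 0 0 0.02")

```text
time: 11.4
tool_pos: [0.4941, -0.1533, 0.0799]
ee_rot: [-1.568, -0.013, -1.656]
wrist_force: [0.9, -2.8, -2.6]
width: 0.0258
```

```bash
python3 - <<'E'
from h import *
tgt(.16,.028,.0866)
swing(-.16,4,.028,.0858)
E
```

```text
t 11.4 tcp [ 0.4941 -0.1533  0.0799] rpy [-1.568 -0.013 -1.656] F [ 0.9 -2.8 -2.6] T [-0.49  0.23 -0.28] w 0.0258
rotvec [-0.003 -0.022  0.013] shift now [-0.0054  0.0009 -0.    ] shift after turn [-0.0054  0.0009  0.0001] q6 1.25 q [-0.4   0.07  1.64 -0.01  1.42  1.25]
phi now 0.138 tip r 0.0292 line offset (right +) 0.0086 hand polar phi 0.197
t 11.4 tcp [ 0.4941 -0.1533  0.0799] rpy [-1.568 -0.013 -1.656] F [ 0.9 -2.8 -2.6] T [-0.49  0.23 -0.28] w 0.0258
[-0.004  0.075  0.013] [-0.0195  0.0002  0.0004]
[0.    0.075 0.   ] [-0.0109  0.0004  0.0004]
[-0.     0.075 -0.   ] [-0.0109  0.0004  0.0004]
[0.    0.075 0.   ] [-0.0109  0.0004  0.0004]
```

Emit:
arm_command(series="-0.003 0.03 0.012 -0.016 0.001 0.0005 0.02;0 0.075 0 -0.014 0.001 0.0005 0.02;0 0.075 0 -0.014 0.001 0.0005 0.02;0 0.075 0 -0.014 0.001 0.0005 0.02;0 0 0 0 0 0 0.02")

```text
time: 11.9
tool_pos: [0.5021, -0.109, 0.0778]
ee_rot: [-1.568, -0.024, -1.927]
wrist_force: [-0.7, -3.1, 0.5]
width: 0.0259
```

```bash
python3 - <<'E'
from h import *
tgt(-.14,.028,.0858)
swing(-.42,4,.028,.085)
im,p=snap("wrist","w9"); cv2.imwrite("pics/w9b.png",im)
E
```

```text
t 11.9 tcp [ 0.5021 -0.109   0.0778] rpy [-1.568 -0.024 -1.927] F [-0.7 -3.1  0.5] T [-0.43  0.2  -0.28] w 0.0259
rotvec [-0.003  0.007  0.024] shift now [-0.0041 -0.0005  0.0003] shift after turn [-0.0041 -0.0004  0.0002] q6 1.62 q [-0.31  0.07  1.65 -0.02  1.42  1.62]
phi now -0.133 tip r 0.0284 line offset (right +) 0.0031 hand polar phi -0.112
t 11.9 tcp [ 0.5021 -0.109   0.0778] rpy [-1.568 -0.024 -1.927] F [-0.7 -3.1  0.5] T [-0.43  0.2  -0.28] w 0.0259
[-0.004  0.072  0.024] [-0.0136 -0.0002  0.0006]
[0.    0.072 0.   ] [-0.0105  0.0001  0.0004]
[0.    0.072 0.   ] [-0.0105  0.0001  0.0004]
[-0.     0.072 -0.   ] [-0.0105  0.0001  0.0004]
```

View pics/w9b.png

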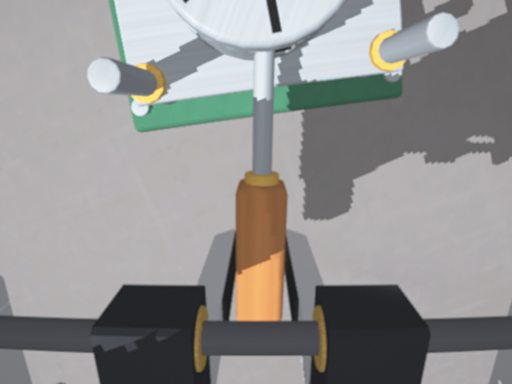

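Emit:
arm_command(series="-0.003 0.07 0.024 -0.0145 0 0.0006 0.02;0 0.075 0 -0.0125 0 0.0005 0.02;0 0.075 0 -0.0125 0 0.0005 0.02;0 0.075 0 -0.0125 0 0.0005 0.02;0 0 0 0 0 0 0.02")

```text
time: 12.45
tool_pos: [0.5215, -0.0722, 0.0766]
ee_rot: [-1.575, -0.016, -2.231]
wrist_force: [-1.9, -1.9, 0.8]
width: 0.0255
```

```bash
python3 - <<'E'
from h import *
tgt(-.42,.028,.085)
swing(-.66,3,.028,.0843)
E
```

```text
t 12.45 tcp [ 0.5215 -0.0722  0.0766] rpy [-1.575 -0.016 -2.231] F [-1.9 -1.9  0.8] T [-0.49  0.35 -0.42] w 0.0255
rotvec [ 0.004 -0.017  0.016] shift now [-0.0035 -0.0008 -0.0001] shift after turn [-0.0035 -0.0008 -0.    ] q6 2.0 q [-0.24  0.11  1.61 -0.01  1.44  2.  ]
phi now -0.437 tip r 0.0285 line offset (right +) 0.0061 hand polar phi -0.396
t 12.45 tcp [ 0.5215 -0.0722  0.0766] rpy [-1.575 -0.016 -2.231] F [-1.9 -1.9  0.8] T [-0.49  0.35 -0.42] w 0.0255
[0.003 0.074 0.016] [-0.017  -0.0003  0.0003]
[ 0.     0.074 -0.   ] [-0.0109 -0.      0.0004]
[-0.     0.074 -0.   ] [-0.0109 -0.      0.0004]
```

Emit:
arm_command(series="0.003 0.07 0.016 -0.017 0 0.0004 0.02;0 0.07 0 -0.0125 0 0.0005 0.02;0 0.07 0 -0.0125 0 0.0005 0.02;0 0 0 -0.002 0 0 0.02;0 0 0 0 0 0 0.02")

```text
time: 12.95
tool_pos: [0.5444, -0.048, 0.0733]
ee_rot: [-1.578, -0.018, -2.441]
wrist_force: [-2.5, -1.9, 0.8]
width: 0.0257
```

```bash
python3 - <<'E'
from h import *
tgt(-.66,.028,.0843)
im,p=snap("wrist","w10"); cv2.imwrite("pics/w10b.png",cv2.resize(im,(800,600)))
E
```

```text
t 12.95 tcp [ 0.5444 -0.048   0.0733] rpy [-1.578 -0.018 -2.441] F [-2.5 -1.9  0.8] T [-0.46  0.59 -0.38] w 0.0257
rotvec [0.007 0.012 0.018] shift now [-0.0051 -0.0035 -0.0008] shift after turn [-0.0051 -0.0034 -0.0009] q6 2.26 q [-0.19  0.16  1.56 -0.01  1.44  2.26]
phi now -0.648 tip r 0.0274 line offset (right +) 0.0033 hand polar phi -0.625
```

View pics/w10b.png

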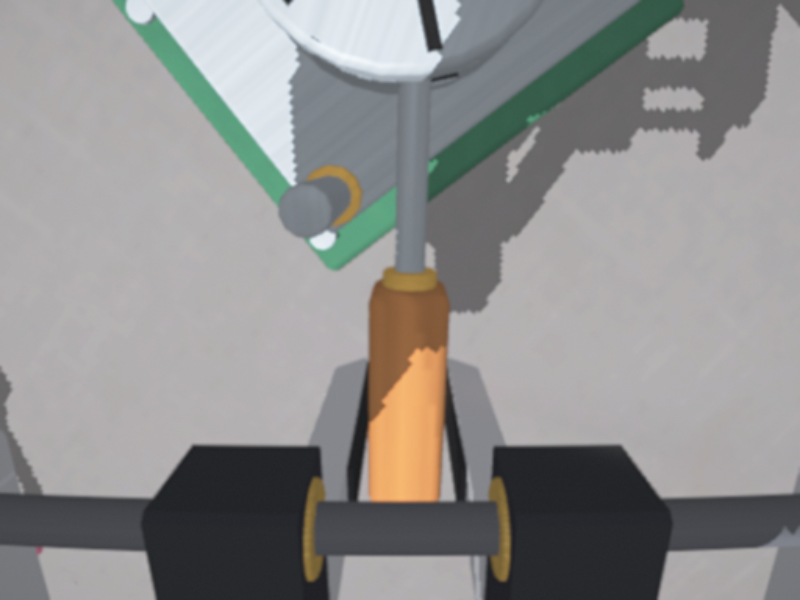

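Emit:
arm_command(series="0.005 0.008 0.016 0.003 -0.0035 -0.003 0.02;0 0 0 0 0 -0.012 0.02;0 0 0 0 0 -0.02 0.02;0 0 0 0 0 -0.025 0.02;0 0 0 0 0 0 0.02;0 0 0 0 0 0 0.02")

```text
time: 13.6
tool_pos: [0.5023, 0.0028, 0.0777]
ee_rot: [-1.576, 0.013, -2.44]
wrist_force: [0.4, -0.3, -0.8]
width: 0.0259
```

```bash
python3 - <<'E'
from h import *
tgt(-.66,.085,.0843)
im,p=snap("wrist","w11"); cv2.imwrite("pics/w11b.png",cv2.resize(im,(800,600)))
im,p=snap("side","s11"); cv2.imwrite("pics/s11b.png",cv2.resize(im[200:310,320:440],(650,596),interpolation=cv2.INTER_CUBIC))
E
```

```text
t 13.6 tcp [0.5023 0.0028 0.0777] rpy [-1.576  0.013 -2.44 ] F [ 0.4 -0.3 -0.8] T [ 0.11  0.09 -0.03] w 0.0259
rotvec [ 0.005  0.014 -0.013] shift now [-0.0053  0.001   0.0081] shift after turn [-0.0055  0.001   0.008 ] q6 2.32 q [-0.12  0.04  1.68  0.01  1.42  2.32]
phi now -0.646 tip r 0.0931 line offset (right +) 0.0025 hand polar phi -0.634
```

View pics/s11b.png

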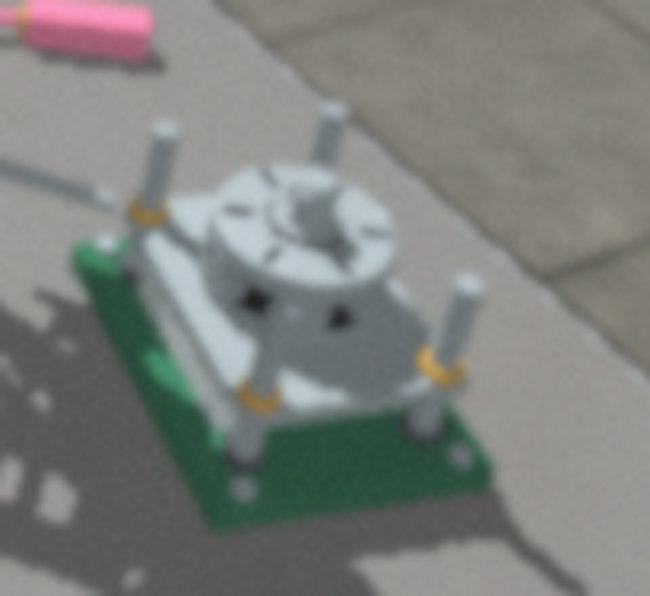

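```bash
python3 - <<'E'
from h import *
p=cam("s11"); s=120/650
uv=np.array([(238,210),(268,176),(335,190),(375,232),(345,264),(272,254)])*s+[320,200]
m=px2w(p,uv,.1078)[:,:2]; c=m.mean(0); print(c); d=m-c; print(np.hypot(*d.T))
a=np.arctan2(d[:,1],d[:,0])-(np.pi-.223); a=(a+np.pi)%(2*np.pi)-np.pi; print(a, ((a-.5)+.5236)%1.0472-.5236+.5)
E
```

```text
[ 0.64211818 -0.15667017]
[0.0328053  0.03462752 0.03173091 0.03356797 0.03268381 0.03383008]
[-0.41319918 -1.47952268 -2.52653386  2.7079718   1.70824665  0.61380631] [0.63400082 0.61487732 0.61506614 0.6135718  0.66104665 0.61380631]
```

Emit:
arm_command(series="0 -0.12 0 0.031 0 -0.008 0.02;0 -0.14 0 0.034 0 -0.005 0.02;0 -0.14 0 0.034 0 -0.004 0.02;0 -0.14 0 0.034 0 -0.003 0.02;0 -0.14 0 0.034 0 -0.003 0.02;0 -0.14 0 0.034 0 -0.003 0.02;0 0 0 0 0 0 0.02")

```text
time: 14.4
tool_pos: [0.3869, -0.1555, 0.0756]
ee_rot: [-1.558, 0.011, -1.606]
wrist_force: [0.5, 0.7, -1.4]
width: 0.0257
```

```bash
python3 - <<'E'
from h import *
tgt(.62,.095,.0849)
E
```

```text
t 14.4 tcp [ 0.3869 -0.1555  0.0756] rpy [-1.558  0.011 -1.606] F [ 0.5  0.7 -1.4] T [ 0.13  0.08 -0.04] w 0.0257
rotvec [-0.015 -0.432 -0.008] shift now [ 0.0822 -0.0019  0.06  ] shift after turn [ 0.0998 -0.0017  0.02  ] q6 1.07 q [-0.53 -0.16  1.87  0.02  1.42  1.07]
phi now 0.188 tip r 0.1355 line offset (right +) 0.0073 hand polar phi 0.216
```

Emit:
arm_command(series="-0.015 -0.14 -0.008 0.03 0 0.004 0.02;0 -0.14 0 0.034 0 0.004 0.02;0 -0.14 0 0.03 0 0.01 0.02;0 0 0 0 0 0 0.02;0 0 0 0 0 0 0.02")

```text
time: 14.9
tool_pos: [0.4171, -0.2494, 0.075]
ee_rot: [-1.568, 0.003, -1.18]
wrist_force: [-0.8, 0.1, -1.3]
width: 0.0258
```

```bash
python3 - <<'E'
from h import *
tgt(.62,.06,.0849)
E
```

```text
t 14.9 tcp [ 0.4171 -0.2494  0.075 ] rpy [-1.568  0.003 -1.18 ] F [-0.8  0.1 -1.3] T [ 0.05  0.06 -0.05] w 0.0258
rotvec [-0.002 -0.006 -0.003] shift now [ 0.0011 -0.0021  0.0635] shift after turn [ 0.0014 -0.0023  0.0635] q6 0.52 q [-0.66  0.01  1.71  0.    1.42  0.52]
phi now 0.614 tip r 0.1235 line offset (right +) 0.0 hand polar phi 0.614
```

Emit:
arm_command(series="0 -0.006 0 0.001 -0.002 0.025 0.02;0 0 0 0 -0.001 0.025 0.02;0 0 0 0 0 0.02 0.02;0 0 0 0 0 0 0.02;0 0 0 0 0 0 0.02")

```text
time: 15.4
tool_pos: [0.4828, -0.2178, 0.0777]
ee_rot: [-1.569, 0.007, -1.18]
wrist_force: [-0.5, 0.4, -0.6]
width: 0.0257
```

```bash
python3 - <<'E'
from h import *
tgt(.62,.05,.0849)
im,p=snap("wrist","w12"); cv2.imwrite("pics/w12b.png",cv2.resize(im[:150,120:400],(800,428),interpolation=cv2.INTER_CUBIC))
E
```

```text
t 15.4 tcp [ 0.4828 -0.2178  0.0777] rpy [-1.569  0.007 -1.18 ] F [-0.5  0.4 -0.6] T [0.01 0.12 0.02] w 0.0257
rotvec [-0.002 -0.006 -0.007] shift now [0.0052 0.0004 0.0006] shift after turn [0.0052 0.0004 0.0006] q6 0.64 q [-0.53  0.11  1.61  0.01  1.43  0.64]
phi now 0.614 tip r 0.0508 line offset (right +) -0.0042 hand polar phi 0.589
```

View pics/w12b.png

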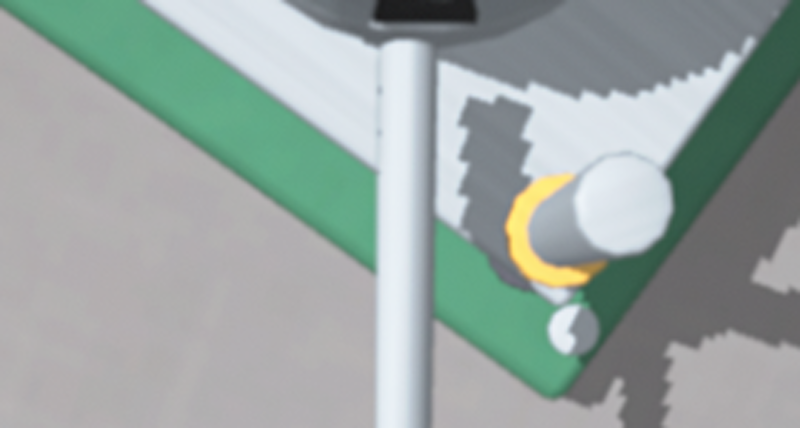

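Emit:
arm_command(series="0 -0.005 -0.006 0.003 0 0 0.02;0 0 0 0 0 0.005 0.02;0 0 0 0 0 0 0.02")

```text
time: 15.75
tool_pos: [0.4871, -0.2189, 0.0778]
ee_rot: [-1.569, 0.001, -1.177]
wrist_force: [0.2, 0.3, -0.8]
width: 0.0257
```

```bash
python3 - <<'E'
from h import *
tgt(.62,.028,.0849)
im,p=snap("wrist","w13"); cv2.imwrite("pics/w13b.png",cv2.resize(im[:150,120:400],(800,428),interpolation=cv2.INTER_CUBIC))
E
```

```text
t 15.75 tcp [ 0.4871 -0.2189  0.0778] rpy [-1.569e+00  1.000e-03 -1.177e+00] F [ 0.2  0.3 -0.8] T [ 0.03  0.09 -0.02] w 0.0257
rotvec [-0.002 -0.003 -0.001] shift now [0.0025 0.0006 0.0191] shift after turn [0.0025 0.0005 0.0191] q6 0.65 q [-0.53  0.11  1.6   0.    1.43  0.65]
phi now 0.617 tip r 0.0472 line offset (right +) -0.002 hand polar phi 0.605
```

View pics/w13b.png

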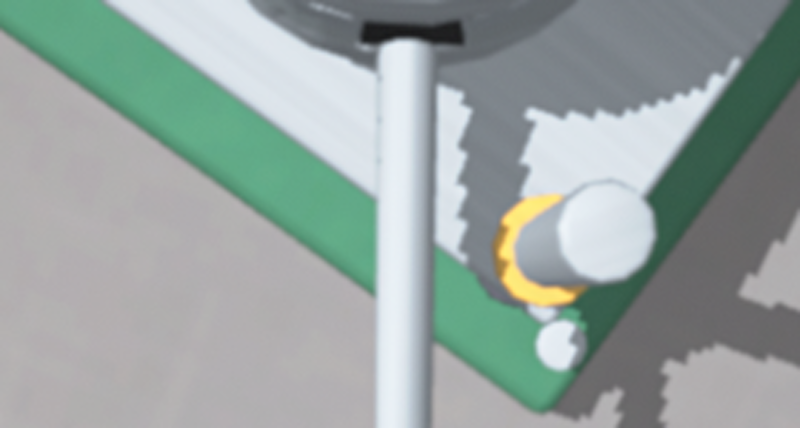

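Rod (408) is centred to within 1 mm on the hole (412), so I'll insert.

Emit:
arm_command(series="0 0 0 0.0005 0 0.007 0.02;0 0 0 0 0 0.007 0.02;0 0 0 0 0 0.005 0.02;0 0 0 0 0 0 0.02;0 0 0 0 0 0 0.02;0 0 0 0 0 0 0.02")

```text
time: 16.4
tool_pos: [0.5061, -0.2119, 0.0777]
ee_rot: [-1.57, 0.001, -1.178]
wrist_force: [-0.3, -0.2, -0.9]
width: 0.0257
```

```bash
python3 - <<'E'
from h import *
tgt(.62,.028,.0849)
im,p=snap("wrist","w14"); cv2.imwrite("pics/w14b.png",cv2.resize(im[:150,120:400],(800,428),interpolation=cv2.INTER_CUBIC))
E
```

```text
t 16.4 tcp [ 0.5061 -0.2119  0.0777] rpy [-1.570e+00  1.000e-03 -1.178e+00] F [-0.3 -0.2 -0.9] T [0.01 0.12 0.01] w 0.0257
rotvec [-0.001 -0.004 -0.001] shift now [ 0.0017  0.0004 -0.0012] shift after turn [ 0.0017  0.0004 -0.0012] q6 0.68 q [-0.5   0.14  1.56  0.    1.43  0.68]
phi now 0.616 tip r 0.0268 line offset (right +) -0.0011 hand polar phi 0.609
```

View pics/w14b.png

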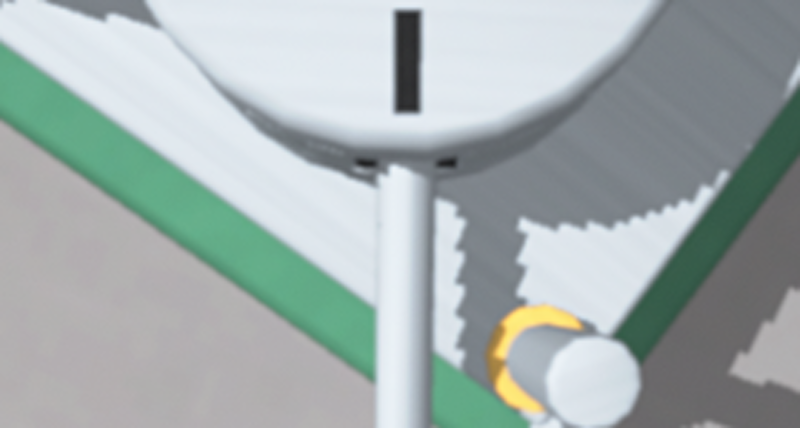

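Emit:
arm_command(series="0 0.07 0 -0.0125 0 0 0.02;0 0.075 0 -0.013 0 0.0003 0.02;0 0.075 0 -0.013 0 0.0005 0.02;0 0.075 0 -0.013 0 0.0005 0.02;0 0 0 0 0 0 0.02")

```text
time: 16.95
tool_pos: [0.4949, -0.1714, 0.0791]
ee_rot: [-1.564, -0.019, -1.496]
wrist_force: [1.2, -2.3, -2.9]
width: 0.0257
```

```bash
python3 - <<'E'
from h import *
tgt(.3,.027,.0842)
E
```

```text
t 16.95 tcp [ 0.4949 -0.1714  0.0791] rpy [-1.564 -0.019 -1.496] F [ 1.2 -2.3 -2.9] T [-0.54  0.17 -0.29] w 0.0257
rotvec [-0.007 -0.002  0.019] shift now [-0.003   0.0024  0.0011] shift after turn [-0.0029  0.0025  0.0011] q6 1.07 q [-0.43  0.08  1.63 -0.01  1.41  1.07]
phi now 0.298 tip r 0.0283 line offset (right +) 0.0032 hand polar phi 0.32
```

Emit:
arm_command(series="-0.007 0.07 0.019 -0.0145 0.0025 0.001 0.02;0 0.075 0 -0.0125 0.0005 0.0005 0.02;0 0.075 0 -0.0125 0.0005 0.0005 0.02;0 0.075 0 -0.0125 0 0.0005 0.02;0 0 0 0 0 0 0.02")

```text
time: 17.45
tool_pos: [0.4976, -0.1322, 0.0784]
ee_rot: [-1.567, -0.022, -1.808]
wrist_force: [-0.8, -4.4, -0.1]
width: 0.0258
```

```bash
python3 - <<'E'
from h import *
tgt(0,.027,.0835)
E
```

```text
t 17.45 tcp [ 0.4976 -0.1322  0.0784] rpy [-1.567 -0.022 -1.808] F [-0.8 -4.4 -0.1] T [-0.57  0.28 -0.34] w 0.0258
rotvec [-0.004 -0.014  0.023] shift now [-0.0074  0.0024 -0.0004] shift after turn [-0.0073  0.0025 -0.0003] q6 1.46 q [-0.35  0.07  1.65 -0.02  1.42  1.46]
phi now -0.014 tip r 0.0282 line offset (right +) 0.0093 hand polar phi 0.05
```

Emit:
arm_command(series="-0.004 0.05 0.022 -0.0165 0.0025 0.0005 0.02;0 0.07 0 -0.014 0.001 0.0005 0.02;0 0.07 0 -0.013 0 0.0005 0.02;0 0.07 0 -0.013 0 0.0005 0.02;0 0 0 0 0 0 0.02")

```text
time: 17.95
tool_pos: [0.5122, -0.0903, 0.0759]
ee_rot: [-1.573, -0.02, -2.077]
wrist_force: [-3.5, -3.1, 1.2]
width: 0.0259
```

```bash
python3 - <<'E'
from h import *
tgt(-.28,.027,.0825)
im,p=snap("wrist","w15"); cv2.imwrite("pics/w15b.png",cv2.resize(im[:250,100:420],(768,600)))
E
```

```text
t 17.95 tcp [ 0.5122 -0.0903  0.0759] rpy [-1.573 -0.02  -2.077] F [-3.5 -3.1  1.2] T [-0.5   0.41 -0.35] w 0.0259
rotvec [ 0.002 -0.003  0.02 ] shift now [-0.0034  0.0009 -0.0006] shift after turn [-0.0033  0.001  -0.0005] q6 1.81 q [-0.27  0.09  1.63 -0.02  1.43  1.81]
phi now -0.283 tip r 0.0267 line offset (right +) 0.0038 hand polar phi -0.257
```

View pics/w15b.png

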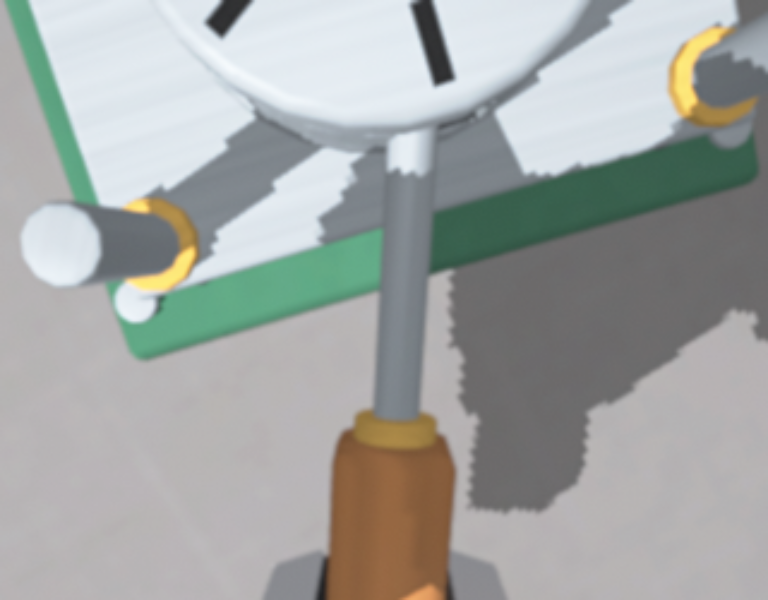

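Emit:
arm_command(series="0 0.06 0.02 -0.014 0.001 0 0.02;0 0.065 0 -0.012 0.0005 0.0003 0.02;0 0.065 0 -0.012 0 0.0003 0.02;0 0 0 0 0 0 0.02")

```text
time: 18.4
tool_pos: [0.5292, -0.065, 0.074]
ee_rot: [-1.574, -0.01, -2.269]
wrist_force: [-3.2, -2.8, 1.1]
width: 0.026
```

```bash
python3 - <<'E'
from h import *
tgt(-.48,.027,.082)
im,p=snap("wrist","w16"); cv2.imwrite("pics/w16b.png",cv2.resize(im[:250,100:420],(768,600)))
E
```

```text
t 18.4 tcp [ 0.5292 -0.065   0.074 ] rpy [-1.574 -0.01  -2.269] F [-3.2 -2.8  1.1] T [-0.48  0.5  -0.33] w 0.026
rotvec [0.003 0.005 0.01 ] shift now [-0.0019 -0.0004 -0.0007] shift after turn [-0.0019 -0.0004 -0.0007] q6 2.05 q [-0.22  0.12  1.6  -0.01  1.43  2.05]
phi now -0.475 tip r 0.0263 line offset (right +) 0.0012 hand polar phi -0.467
```

View pics/w16b.png

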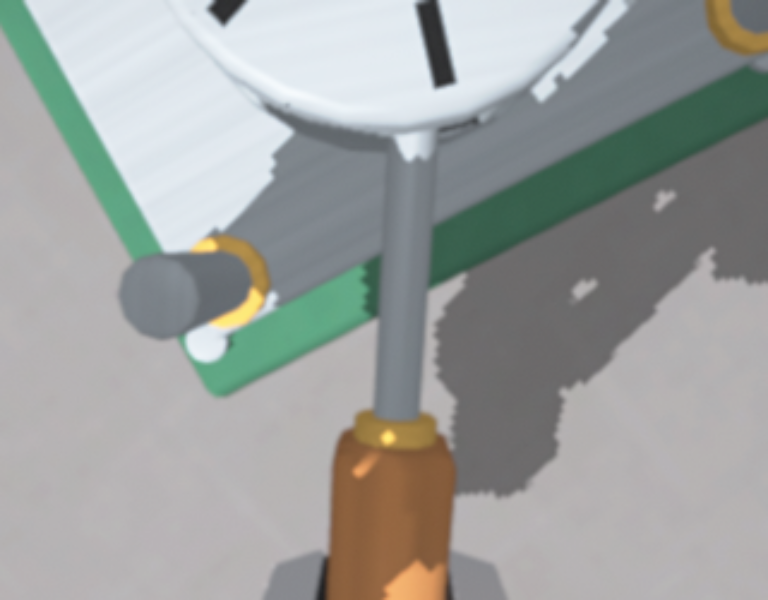

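```bash
python3 - <<'E'
from h import *
p=cam("w16"); s=250/600
m=px2w(p,np.array([(444,85),(428,3)])*s+[100,0],.1053)[:,:2]
for q in (m[0]-A,m[0]-m[1]):
  a=np.arctan2(q[1],q[0])-(np.pi-.223); print((a+np.pi)%(2*np.pi)-np.pi)
E
```

```text
-0.21108002741416643
-0.25774603867024837
```

Emit:
arm_command(series="0 0.05 0.01 -0.011 0 0.0003 0.02;0 0.05 0 -0.01 0 0.0003 0.02;0 0 0 0 0 0 0.02")

```text
time: 18.75
tool_pos: [0.5393, -0.054, 0.0729]
ee_rot: [-1.577, -0.009, -2.369]
wrist_force: [-4.5, -2.8, 1.6]
width: 0.0264
```

```bash
python3 - <<'E'
from h import *
tgt(-.57,.027,.082)
im,p=snap("wrist","w17"); cv2.imwrite("pics/w17b.png",cv2.resize(im[:250,100:420],(768,600)))
E
```

```text
t 18.75 tcp [ 0.5393 -0.054   0.0729] rpy [-1.577 -0.009 -2.369] F [-4.5 -2.8  1.6] T [-0.52  0.67 -0.47] w 0.0264
rotvec [ 0.006 -0.005  0.009] shift now [ 0.0001 -0.0015 -0.0008] shift after turn [ 0.0001 -0.0015 -0.0008] q6 2.17 q [-0.2   0.14  1.58 -0.    1.43  2.17]
phi now -0.575 tip r 0.0262 line offset (right +) 0.0006 hand polar phi -0.571
```

View pics/w17b.png

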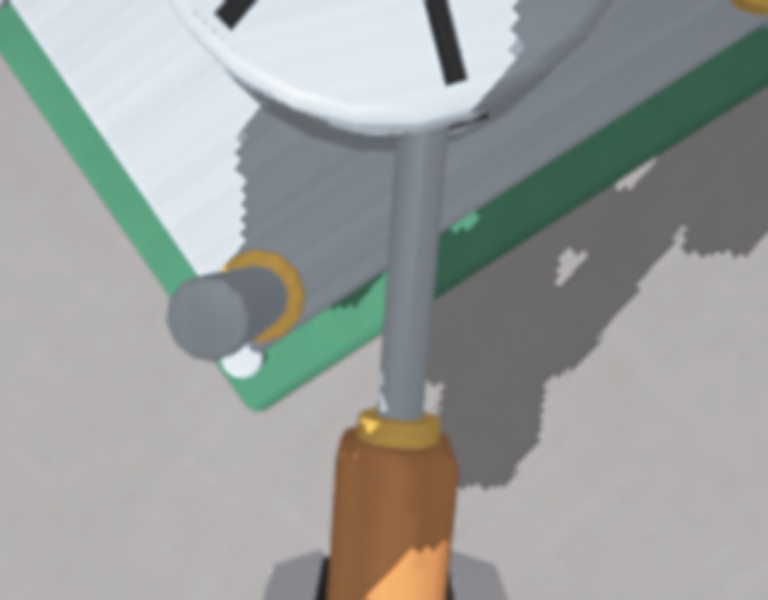

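Emit:
arm_command(series="0.005 0 0.008 0.004 -0.0025 -0.003 0.02;0 0 0 0 0 -0.012 0.02;0 0 0 0 0 -0.02 0.02;0 0 0 0 0 -0.025 0.02;0 0 0 0 0 -0.03 0.02;0 0 0 0 0 0 0.02;0 0 0 0 0 0 0.02")

```text
time: 19.5
tool_pos: [0.4694, 0.0154, 0.0751]
ee_rot: [-1.578, 0.016, -2.354]
wrist_force: [-0.3, 0.3, -0.3]
width: 0.0263
```

```bash
python3 - <<'E'
from h import *
plan([.45,.06,.02],-.8)
im,p=snap("wrist","w18"); cv2.imwrite("pics/w18b.png",im)
im,p=snap("side","s18"); cv2.imwrite("pics/s18b.png",cv2.resize(im[200:310,320:440],(650,596),interpolation=cv2.INTER_CUBIC))
E
```

```text
t 19.5 tcp [0.4694 0.0154 0.0751] rpy [-1.578  0.016 -2.354] F [-0.3  0.3 -0.3] T [ 0.09  0.09 -0.05] w 0.0263
rotvec [ 0.007  0.017 -0.016] shift now [-0.0171  0.0557 -0.0448] shift after turn [-0.0172  0.0551 -0.0455] q6 2.25 q [-0.1  -0.03  1.76  0.02  1.41  2.25]
```

View pics/w18b.png

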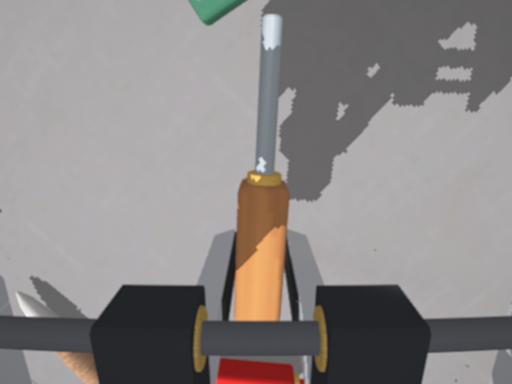

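View pics/s18b.png

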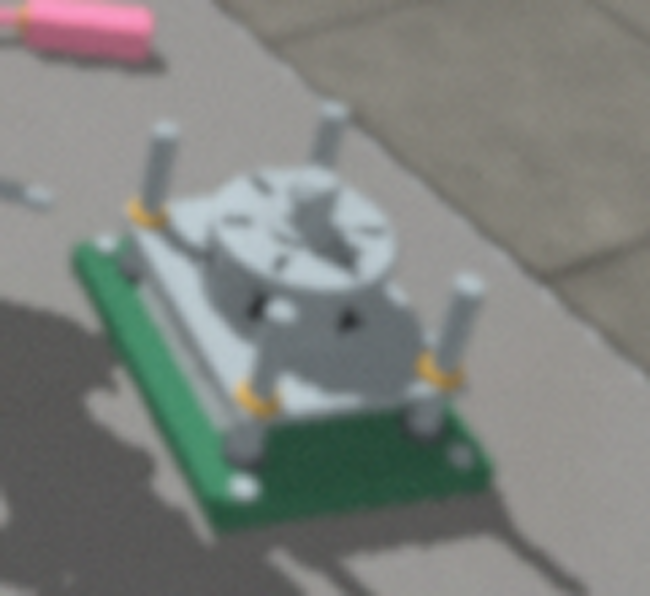

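```bash
python3 - <<'E'
from h import *
p=cam("s18"); s=120/650
uv=np.array([(238,220),(262,184),(371,231),(282,262)])*s+[320,200]
m=px2w(p,uv,.1055)[:,:2]; d=m-np.array([.642,-.1565]); print(np.hypot(*d.T))
a=np.arctan2(d[:,1],d[:,0])-(np.pi-.223); print((.58-a)%1.0472+1.0472)
p=cam("w18"); print(px2w(p,[(220,363),(297,366),(22,292),(205,22)],.026))
E
```

```text
[0.03275504 0.03229605 0.03266603 0.03342071]
[1.88600626 1.92302544 1.97233436 1.89116813]
[[ 0.40108866  0.13323959  0.026     ]
 [ 0.3537017   0.08875721  0.026     ]
 [ 0.56007368  0.20197567  0.026     ]
 [ 0.58606068 -0.04971281  0.026     ]]
```

Emit:
arm_command(series="0.007 0 -0.016 0 0.015 -0.004 0.02;0 0 0 0 0.018 -0.004 0.02;0 0 0 0 0.018 -0.002 0.02;0 0 0 0 0.01 0 0.02;0 0 0 0 0 0 0.02;0 0 0 0 0 0 0.02")

```text
time: 20.2
tool_pos: [0.4639, 0.0214, 0.0085]
ee_rot: [-1.571, -0.003, -2.357]
wrist_force: [-0.2, -0.2, -1.0]
width: 0.0265
```

```bash
python3 - <<'E'
from h import *
plan([.46,.02,.0055],-.783)
E
```

```text
t 20.2 tcp [0.4639 0.0214 0.0085] rpy [-1.571 -0.003 -2.357] F [-0.2 -0.2 -1. ] T [0.15 0.1  0.03] w 0.0265
rotvec [ 0.    -0.003  0.003] shift now [ 0.0038  0.0031 -0.0018] shift after turn [ 0.0038  0.003  -0.0018] q6 2.28 q [-0.07  0.03  1.84 -0.    1.28  2.28]
```

Emit:
arm_command(series="0 0 0 0 0.0025 0 0.02;0 0 0 0 0 0 0.02;0 0 0 0 0 0 0.05;0 0 0 0 0 0 0.07;0 0 0 0 0 0 0.09;0 0 0 0 0 0 0.09;0 0 0 0 0 0 0.09;0 0 0 0 -0.02 0 0.09;0 0 0 0 -0.04 0 0.09;0 0 0 0 -0.04 0 0.09;0 0 0 0 -0.04 0 0.09;0 0 0 0 0 0 0.09")

```text
time: 21.4
tool_pos: [0.4651, 0.0213, 0.1529]
ee_rot: [-1.569, -0.001, -2.358]
wrist_force: [0.3, 0.3, 0.2]
width: 0.0899
```

```bash
python3 - <<'E'
from h import *
st()
im,p=snap("wrist","w19"); cv2.imwrite("pics/w19b.png",im)
im,p=snap("side","s19"); cv2.imwrite("pics/s19b.png",cv2.resize(im[140:310,200:440],(800,567),interpolation=cv2.INTER_CUBIC))
E
```

```text
t 21.4 tcp [0.4651 0.0213 0.1529] rpy [-1.569e+00 -1.000e-03 -2.358e+00] F [0.3 0.3 0.2] T [ 0.14  0.03 -0.08] w 0.0899
```

View pics/w19b.png

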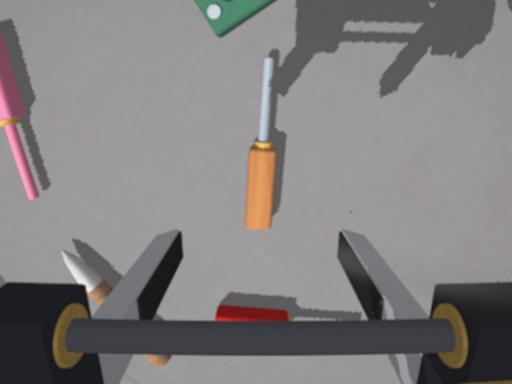

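View pics/s19b.png

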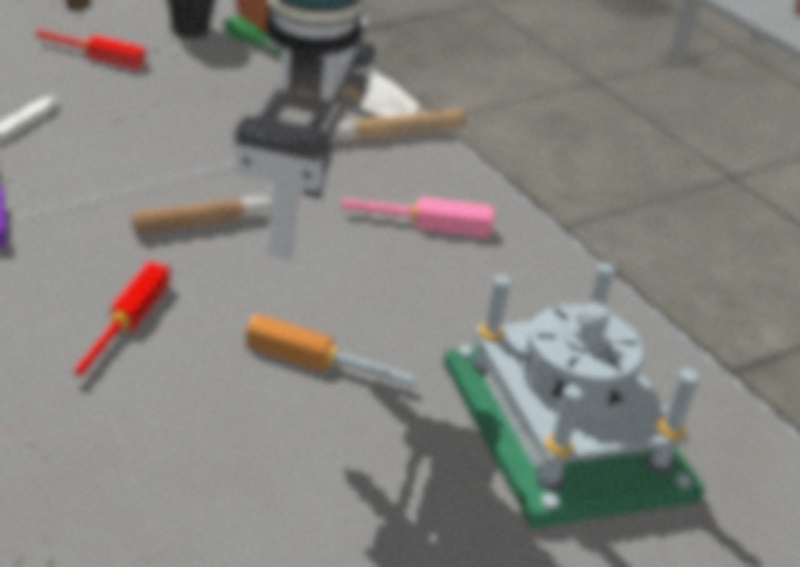

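The bar lies flat on the bench, released and clear of the press (grip at (260,187), tip at (268,62) in the wrist picture). The hand is clear and the collar is at its stop.

```bash
python3 -c "
from bench import robot
print(robot.close_job())"
```

```text
the job is handed in; nothing more can be done
None
```

The press is closed and the job is handed in, at about 21.4 s of the 72 s allowed.

- **Turning:** I put the bar's rod into the front hole (tip about 28 mm from the screw axis by the arm's pose) and swung the collar from about 0.10 to about 1.01 rad. I then moved the bar to the next hole (tip about 27 mm) and swung again until the bar began to twist slightly in the grip, as at a hard stop. The collar was turned only with the bar.
- **Collar check:** the marks in the side picture, taken after the bar was pulled out, gave four readings of 1.89 to 1.97 rad. The stop is at 1.92. A wrist-camera estimate during the last swing, just before the final push, gave about 1.86.
- **Bar check:** the last pictures show the bar lying flat and released on the bench, its tip roughly 0.12 m from the screw axis and the hand well above it. The look-alikes and dibbers look undisturbed.
- **Disagreement:** during the swings the hand ran about 0.2 rad or more ahead of the collar, because the rod has play in the wide holes. I therefore took the collar angle from the marks, not from the hand.

No check failed. Contact force on the collar was not measured separately. The wrist force stayed below about 6 N at every reading.

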